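# Return a clamp rack through a spring flap

## Task

Press the steel finger bar beside the return chute sideways, away from the lane, to swing the spring flap up, and while a fingertip holds it well clear, push the white clamp rack by its rear block along the lane and under the flap until it is fully home against the end wall. Only then let go of the bar so the flap falls shut behind the tray. Push gently, only with the fingertips: do not grip or lift the rack, never let the flap down on it on the way, and leave the other things on the counter where they are.

Things in the scene. Friction and masses are not known exactly. Their poses are not given: they have to be found in the camera images.
- chute: Fixed steel return chute, 450 mm long. Origin on the counter surface, on the lane's centre line under the flap's blade. +x: push direction; z up; finger bar on the -y side. Lane from x = -310 mm to the end wall at +112; floor 4 mm above the counter; 82 mm wide between 4 mm thick low walls with tops 20 mm above the counter (48 mm high beside the bay, from x = +10 mm; end wall 60 mm).
- chute_end (a point): Middle of the end wall's inner face (chute x = +112 mm), 20 mm above the counter: the rack's front stops here.
- hinge (a point): Point on the flap's hinge line, at chute x = -180 mm. The line runs along chute x at y = -46 mm, just outside the lane, 22 mm above the counter (6 mm rod, top at 25 mm), in two dark bearing blocks 30 mm high (x = -311 to -301 and -35 to -25 mm).
- flap (a joint): Flap angle, rad: 0 shut, grows as the blade swings up, stop at 1.13. At 0.58 the blade just touches the tray's top; above 0.64 it is clear; aim for 0.75 to 1.0. Spring and weight shut it when the bar is let go; 3 to 7 N on the bar hold it.
- flap_bar (a point): Middle (chute x = -180 mm) of the finger bar: straight rod 10 mm thick, parallel to the lane, from chute x = -296 to -48 mm, rigid with the flap, 32 mm from the hinge line. Shut: its axis leans over the lane at chute y = -32 mm, 51 mm above the counter. Pushed to chute -y it swings out: at 0.8 rad y = -57 mm, 52 mm high. A finger can slide along it.
- flap_edge (a point): Middle of the lower edge of the blade, a 3 mm steel plate across the lane at chute x = 0, swinging in its own plane: the rack cannot push it open. Shut, the edge is 22 mm above the counter: above the rack's tongue, blocking its tray. Raised, the blade stands up to 115 mm high: keep the hand at chute x below -10 mm.
- rack: Loose white plastic clamp rack in the lane, about 0.3 kg, 190 mm long (own x = -100 to +90 mm), 74 mm wide; its +x points about along chute +x. Origin on its underside, on the centre line, under the tray's rear wall. Tray with three clamps: x = 0 to +90 mm, 30 mm high. Flat tongue 10 mm thick behind it (passes under the shut flap). Rear push block: x = -100 to -82 mm, full width, 40 mm high. Home against the end wall, the origin is at chute x = +22 mm.
- rack_push (a point): Middle of the rear face of the rack's push block, 28 mm above its underside (own x = -100 mm); push here towards chute +x. Fingertips 28 to 32 mm above the counter clear walls and hinge rod and meet both block and bar.
- mortar: Bystander: squat porcelain mortar, 86 mm across, 55 mm high; origin under its centre.
- sleeve_a: Bystander: clear luer adapter sleeve standing on end, 22 mm across, 32 mm high; origin under its centre.
- sleeve_b: Bystander: second clear sleeve, the same.
- forceps: Bystander: chrome forceps lying flat, 170 mm long along own x; origin at its pivot.
- clamp: Bystander: loose pink tubing clamp, 65 mm long, 20 mm high; origin under its middle.
- dish: Bystander: round steel dish, 110 mm across, 40 mm high; origin under its centre.
- bottle: Bystander: white bottle, 60 mm across, 150 mm high; origin under its centre.

How it is judged:
On the way, in this order (a step that is already met when the one before it is completed fails the run):
1. the flap is raised clear while the tray is still in front of it (value of joint flap above 0.64 rad and x of rack in the frame of chute below -0.09 m), for 0.2 s.
2. the tray is half way under the raised flap (value of joint flap above 0.64 rad and x of rack in the frame of chute between -0.055 and -0.005 m), for 0.05 s.
3. the rack is home against the end wall (x of rack in the frame of chute above 0.016 m), for 0.1 s.
At the end, for the whole second after the job is handed in: the rack lies flat in the lane within 6 mm of the end wall, at rest, and the flap is shut (below 0.05 rad) behind its tray (x of rack in the frame of chute between 0.016 and 0.026 m and y of rack in the frame of chute between -0.006 and 0.006 m and value of joint flap below 0.05 rad and linear speed of rack below 0.01 m/s and height (world z) of rack below 0.008 m and angle between rack's own z axis and vertical below 0.05 rad); the robot touches nothing.
It fails at once if the flap is let down below 0.62 rad while the tray passes under it (x of rack in the frame of chute between -0.086 and 0 m and value of joint flap below 0.62 rad).
It fails at once if the rack is lifted (12 mm) or tipped (height (world z) of rack above 0.016 m or angle between rack's own z axis and vertical above 0.2 rad).
It fails at once if the rack is squeezed or shoved with more than 40 N (contact force between the fingers and rack above 40 N).
It fails at once if another thing is disturbed (moved over 20 mm) (distance of any of mortar, sleeve_a, sleeve_b, forceps, clamp, dish, bottle from where it was at the start of the episode above 0.02 m).
It also fails if it takes over 51 s, if anything falls off the work surface, if the arm or the gripper's body presses on something with over 40 N, if the wrist force passes 120 N, or if a joint passes its speed limit or range.

## Robot

A 6-joint arm with a two-finger parallel gripper is mounted at the origin on the work surface. World frame = base frame: x ahead of the robot, y to its left, z up, the work surface at z = 0. Lengths are in m, angles in rad, forces in N, time in s.
With the tool pointing down it reaches from about 0.25 to 0.775 m from the base axis. Payload 4 kg.
Tool frame: the origin (TCP) lies at the very end of the fingers, on their centre line; the grasp point (between the pads) lies 19 mm behind it; y points along the fingers, x is the direction in which the jaws open and shut, and the axes are right-handed (so a half turn about y gives the same grasp; the last joint's range is limited). The gripper opens to 85 mm and grips with 20 to 120 N. Pads are 22 mm wide; open, the fingers measure 114 mm over their backs; the gripper's body (76 mm by 85 mm) begins 54 mm behind the grasp point. The pads swing forward as they close: fully open they stand 13 mm farther back than shut.
Start: joints at [-1.381, 0.087, 1.371, -0, 1.684, -0.103], TCP at [0.159, -0.527, 0.231] pointing down, gripper open.
Joint ranges: [-3.1, 3.1], [-0.76, 2.03], [0.27, 2.55], [-1.08, 4.22], [0.17, 2.65], [-2.57, 2.57]. Speed limits (rad/s): [2.79, 2.79, 3.14, 3.14, 3.14, 3.14].

## Interface

Orientations are given as [roll, pitch, yaw] about the fixed x, y, z axes, in that order (R = Rz(yaw) Ry(pitch) Rx(roll)).
In Python, from workcell import bot gives the robot as it stands. The module is installed in compiled form; this text tells all that it offers.
- The arm moves only by the tool servo_tool, never from a script. Its argument "rows" is a list of rows, each a list of 5 numbers: the opening, from 0 (shut) to 1 (fully open), then the shift along the tool's x, y, z normalised to -1 to 1, where 1 is 30 cm, then the turn about the tool's y normalised to -1 to 1, where 1 is 90 degrees. A call has 1 to 5 rows; each row is the pose to reach, as a shift and turn from the pose measured when the call began, along the tool's axes at that moment; what a row does not reach only later rows make up. A row lasts 1/10 s, in which the tool goes at most 50 mm and 8.59 degrees, less where a joint would pass 70% of its speed; a pose out of reach is approached as far as the arm can. A call with a number of a shift or a turn outside -1 to 1 is refused whole. A call with a gripper value outside its range is refused whole. The fingers move at their own pace and stop on an object; "grip_force" is the grip in N (left out, the last holds). Time passes only in rows, so rows that repeat a pose let the fingers close. It gives the time, the measured TCP pose, the force and the opening at its end, in the units of the state.
- bot.read_state(): the state, without advancing time (a new reading comes with each control period).
- bot.camera(name): name is "side" or "top"; returns a dict with "frame" (400x640x3 uint8, blue, green, red), "z_map" (400x640 float32, m along the optical axis (not along the pixel's ray), 0 where there is no reading), "mtx" (3x3 intrinsics, pixels), "view" (4x4, takes a point from world to camera coordinates). Camera axes: x right, y down, z forward; pixel columns grow to the right and rows downward; lengths in m; the calibration is good to about 2 mm. A picture is of the moment at which its call begins.
- bot.sign_off(): hands the job in, once; it reports no verdict.
The state is a dict: "time_s": time; "joint_pos": joint angles; "joint_velocities": joint speeds; "effort": joint torques, N m; "tool_pos": TCP position; "eef_rot": TCP orientation; "contact_force": force on the tool from outside, world axes, zero at the start; "moment": the same for the moment, N m; "width": finger opening in m.
Only numpy, scipy, OpenCV 4.12 (cv2) and the standard library are available. Lean on these libraries where they do the work, as an engineer would, in place of code of your own. Each camera call takes 0.05 s, during which the arm holds its last target.

## Working session

There is one attempt and no reset: what is moved stays moved. The work goes in short steps, Python scripts to look and compute and a tool call to move; the robot and the scene stay as the last step left them, time stands still between calls to the robot, and variables do not carry over. Pictures are saved under pics/ and viewed, and the job is handed in when it is done.

Besides the shell and the picture viewer there is one more tool, called after "Request:" in YAML: its name, and indented under it one key for each argument. servo_tool: Moves the arm, as the interface text tells. Scaled input: -1 to 1 covers 30 cm each way for a shift and 90 degrees each way for a turn. Its arguments: {"type":"object","properties":{"rows":{"type":"array"},"grip_force":{"type":"number"}},"required":["rows"]}

```bash
mkdir -p pics; ls
python3 - <<'E'
from workcell import bot
import cv2,numpy as np,pickle
print(bot.read_state())
for n in("side","top"):
    c=bot.camera(n); cv2.imwrite(f"pics/{n}0.png",c["frame"]); pickle.dump(c,open(f"{n}0.pkl","wb"))
    print(n,c["mtx"],c["view"])
E
```

```text
pics
{'time_s': 0.0, 'joint_pos': array([-1.38109657e+00,  8.79440678e-02,  1.37230361e+00,  2.09887381e-05,
        1.68358507e+00, -1.03069328e-01]), 'joint_velocities': array([-0.00026046,  0.0007364 ,  0.00076941,  0.00011338,  0.00016457,
       -0.00034523]), 'effort': array([ 1.02847906e-03, -3.51862586e+01, -3.13275576e+01, -2.91217084e-04,
        1.07049441e-02,  5.82667088e-07]), 'tool_pos': array([ 0.1586542 , -0.52608817,  0.23012006]), 'eef_rot': array([-1.5705451 ,  0.00222606, -1.27802462]), 'contact_force': array([ 0.44730105, -0.39392753,  0.02039757]), 'moment': array([-0.01318489,  0.06178392, -0.01102944]), 'width': 0.08544163213272414}
side [[443.97426918   0.         321.86451542]
 [  0.         443.97426918 201.34652014]
 [  0.           0.           1.        ]] [[-0.84251512 -0.53858014  0.00998547  0.49078315]
 [-0.26315691  0.39534726 -0.88002783  0.21405856]
 [ 0.47001779 -0.7440645  -0.47481712  1.03688861]
 [ 0.          0.          0.          1.        ]]
top [[445.70592282   0.         321.43157319]
 [  0.         445.70592282 202.17252955]
 [  0.           0.           1.        ]] [[-0.02757532 -0.99950321  0.01526222  0.01953559]
 [-0.99654148  0.02628992 -0.07882843  0.59162802]
 [ 0.07838803 -0.01738315 -0.99677136  1.33997075]
 [ 0.          0.          0.          1.        ]]
```

View pics/side0.png

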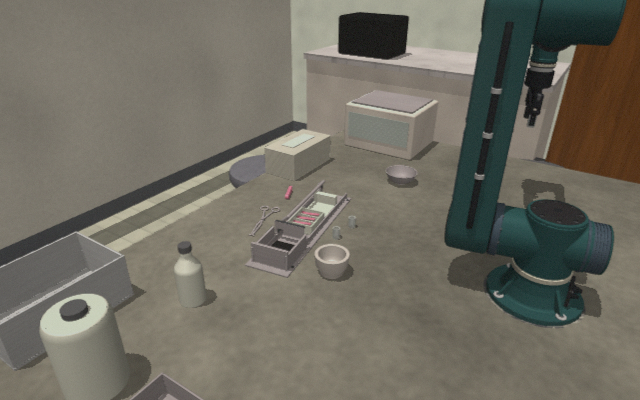

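View pics/top0.png

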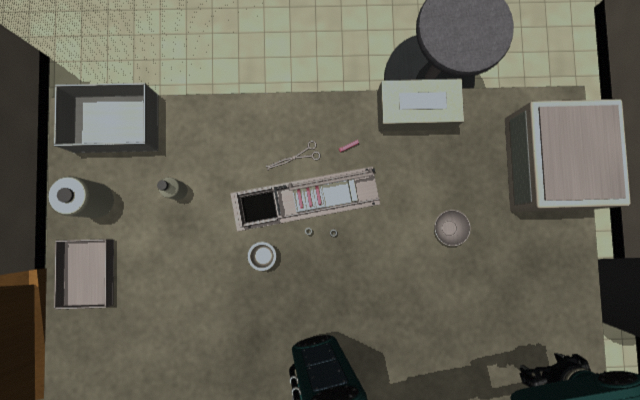

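Run:
```python
import cv2,pickle
c=pickle.load(open("top0.pkl","rb"));f=c["frame"][155:240,225:390]
cv2.imwrite("pics/topc.png",cv2.resize(f,None,fx=4.8,fy=4.8,interpolation=cv2.INTER_CUBIC))
c=pickle.load(open("side0.pkl","rb"));f=c["frame"][175:280,240:360]
cv2.imwrite("pics/sidec.png",cv2.resize(f,None,fx=5.5,fy=5.5,interpolation=cv2.INTER_CUBIC))
```

```text
(no output)
```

View pics/topc.png

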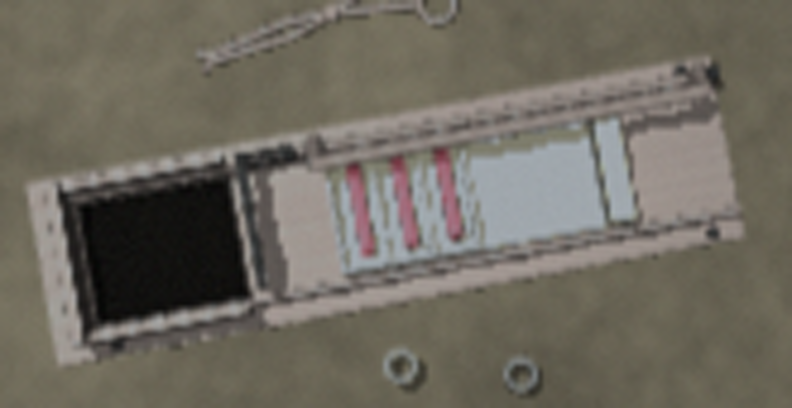

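View pics/sidec.png

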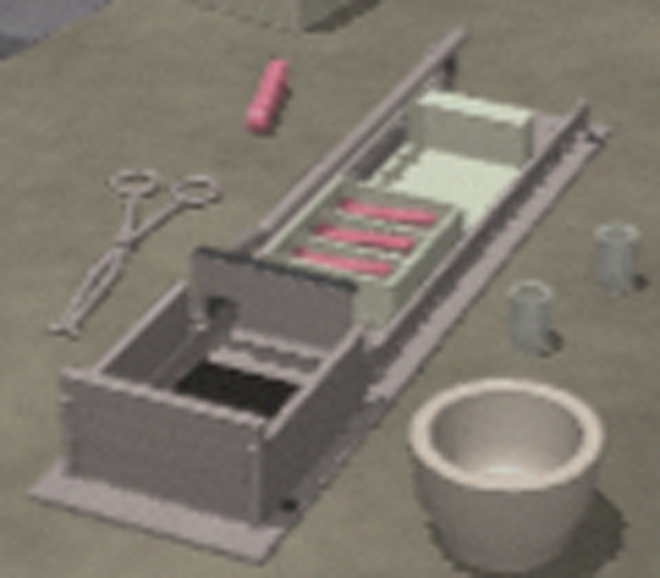

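```bash
cat > h.py <<'E'
import numpy as np,cv2,pickle
def cloud(c):
    z=c["z_map"];K=c["mtx"];v,u=np.mgrid[:z.shape[0],:z.shape[1]]
    P=np.stack([(u-K[0,2])/K[0,0]*z,(v-K[1,2])/K[1,1]*z,z],-1)
    V=c["view"];return (P-V[:3,3])@V[:3,:3]
def proj(c,p):
    p=np.atleast_2d(p);q=p@c["view"][:3,:3].T+c["view"][:3,3];q=q@c["mtx"].T;return q[:,:2]/q[:,2:]
def unproj(c,u,v,z):
    V=c["view"];d=np.linalg.inv(c["mtx"])@[u,v,1];d=V[:3,:3].T@d;o=-V[:3,:3].T@V[:3,3]
    return o+d*(z-o[2])/d[2]
E
python3 - <<'E'
from h import *
c=pickle.load(open("top0.pkl","rb"));W=cloud(c)
np.set_printoptions(precision=3,suppress=True)
up=lambda x,y,z:unproj(c,225+(x+.5)/4.8-.5,155+(y+.5)/4.8-.5,z)
a=up(712,85,.051);b=up(312,153,.051);print("bar ends",a,b,np.linalg.norm(a-b))
print("end wall inner top", up(72,205,.06),up(90,335,.06))
print("near wall", up(742,222,.02),up(275,308,.02))
print("block rear top",up(622,118,.044),up(637,218,.044))
print("tray front top", up(335,175,.034),up(348,272,.034))
print((W[155:240:6,225:390:8,2]*1000).astype(int))
E
```

```text
bar ends [ 0.676 -0.154  0.051] [0.639 0.098 0.051] 0.25467965530757236
end wall inner top [0.61  0.247 0.06 ] [0.529 0.237 0.06 ]
near wall [ 0.592 -0.174  0.02 ] [0.545 0.126 0.02 ]
block rear top [ 0.657 -0.097  0.044] [ 0.594 -0.104  0.044]
tray front top [0.627 0.085 0.034] [0.565 0.078 0.034]
[[   3   -1    5    0   -2    0   -2    3   -5    5    1    6    0    1
     0   -4    0    1    0    1    0]
 [   1    0    1    1    1    1   -3    5   10    3   -1    0    4   -2
     2    0    4    1    0   -2    1]
 [   1   -2   -1   -2    1    3    4   -2   -1    0   -4    3    1    0
     5    1   -2    0    1    2    0]
 [   0    0   -6    0    2    1    1    0    1    3    0    0    2   -7
     0    4   29   20   56   -1   -1]
 [   2    0   -4    2    0    5    4   -1    1    0    3    4   21   27
    56   58   46    3    4   -1    0]
 [  -3    2   -5    2    0    1    1    4   48   21   53   56   33   13
    16   16   41    7    5    2   -4]
 [  -3    5    2   49   49   20   11    5    3   22    8   17   20   12
    15    9   41    1    2    3    1]
 [   1    1    4    4    8    5    7    8    8   16   16   33   16   15
    14   14   45    5    3    5    3]
 [   3    5    4    5    4    7    0    7    7   14    9   12   13   11
    16   15   24   -3    0    4    1]
 [   1    7   23    4    1    6    4    3    0   15   14   16   20    1
     4   11   -1   -1   -1    0    4]
 [  -1    0   43    8    6    5    5    4   19    5    3    4    8    0
    -8   -1   -1   -3    0    0    0]
 [   0    0   62    5   20   48   25    6    4    7    3    4    2   -2
    -1   -2    0   -3    7    1    0]
 [   0    0    2    8    0   -3   -3   -2    4   -1    0    0    3    0
     0    0    0   -2   -3   -3   -3]
 [   0   -5   -2    2    3    2    0    1    4    0    0   -2    2    3
    -2   -1    0   -5    6   -1    5]
 [   2    1    0    0    0    5    3    0    1    3    0    3    2   -2
    -2    0    4    2    0    3 1381]]
```

```bash
cat >> h.py <<'E'
def T(ox,oy,yaw,p):
    p=np.atleast_2d(np.array(p,float))/1000;cs,s=np.cos(yaw),np.sin(yaw)
    return np.stack([ox+cs*p[:,0]-s*p[:,1],oy+s*p[:,0]+cs*p[:,1],p[:,2]],-1)
SEG=[[(-310,y,20),(10,y,20)] for y in(-41,-45,41,45)]+[[(10,y,48),(112,y,48)] for y in(-41,-45,41,45)]+[[(112,-45,60),(112,45,60)],[(116,-45,60),(116,45,60)],[(112,-45,60),(116,-45,60)],[(112,45,60),(116,45,60)]]+[[(-296,-32,51),(-48,-32,51)],[(-310,-41,4),(-310,41,4)],[(10,45,20),(10,45,48)],[(10,-45,20),(10,-45,48)],[(-311,-46,22),(-25,-46,22)]]
RS=[[(-100,-37,40),(-100,37,40)],[(-82,-37,40),(-82,37,40)],[(-100,-37,40),(-82,-37,40)],[(-100,37,40),(-82,37,40)],[(90,-37,30),(90,37,30)],[(0,-37,30),(0,37,30)],[(0,37,30),(90,37,30)],[(0,-37,30),(90,-37,30)]]
def overlay(c,pose,rack,box,k,fn):
    x0,y0,x1,y1=box;f=cv2.resize(c["frame"][y0:y1,x0:x1],None,fx=k,fy=k,interpolation=cv2.INTER_CUBIC)
    def dr(S,pose,col,dz):
        for s in S:
            q=T(*pose,s);q[:,2]+=dz;q=proj(c,q);q=((q+.5-[x0,y0])*k-.5).round().astype(int)
            cv2.line(f,tuple(map(int,q[0])),tuple(map(int,q[1])),col,1,cv2.LINE_AA)
    dr(SEG,pose,(0,255,0),0)
    if rack is not None:
        ox,oy,_=T(*pose,(rack,0,0))[0];dr(RS,(ox,oy,pose[2]),(255,255,0),.004)
    cv2.imwrite(fn,f)
E
python3 - <<'E'
from h import *
for n,b,k in(("top",(225,155,390,240),4.8),("side",(240,175,360,280),5.5)):
    c=pickle.load(open(n+"0.pkl","rb"))
    overlay(c,(.594,.136,np.pi/2+.15),-145,b,k,f"pics/ov_{n}.png")
E
```

```text
(no output)
```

View pics/ov_top.png

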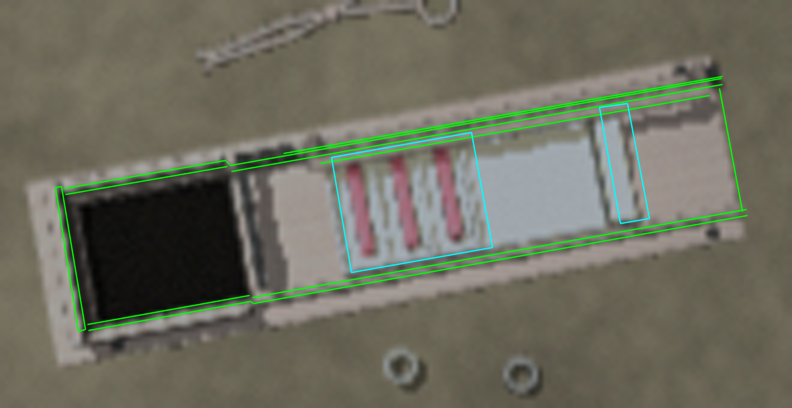

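View pics/ov_side.png

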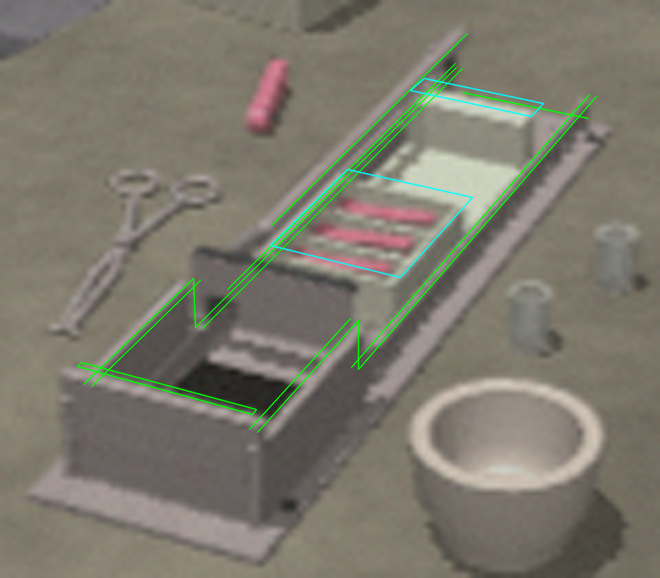

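Run:
```python
from h import *
from scipy.optimize import least_squares
np.set_printoptions(precision=4,suppress=True)
ct=pickle.load(open("top0.pkl","rb"));cs=pickle.load(open("side0.pkl","rb"))
S=[((116,-45,60),62,376),((116,45,60),262,434),((-296,-32,56),462,32),((-310,43,20),587,102)]
Tp=[((116,-45,60),63,195),((116,45,60),85,340),((-296,-32,56),712,85),((-48,-32,56),312,150),((-310,43,20),738,218)]
def res(q,full=False):
    r=[]
    for L,c,k,o in((S,cs,5.5,(240,175)),(Tp,ct,4.8,(225,155))):
        for p,x,y in L:
            r.append(proj(c,T(*q[:3],p))[0]-np.array([(x+.5)/k-.5+o[0],(y+.5)/k-.5+o[1]]))
    return np.array(r) if full else np.ravel(r)
for m in(0,):
    s=least_squares(res,[.594,.136,np.pi/2+.15],loss="soft_l1");print(s.x,s.x[2]-np.pi/2);print(res(s.x,True))
for n,b,k in(("top",(225,155,390,240),4.8),("side",(240,175,360,280),5.5)):
    overlay(ct if n=="top" else cs,s.x,-145,b,k,f"pics/ov2_{n}.png")
```

```text
[0.5911 0.1387 1.736 ] 0.165169978371682
[[ 3.3517 -0.5882]
 [-0.7208 -2.7183]
 [-0.0405 -0.8331]
 [ 0.0962 -1.1102]
 [-2.7883  0.027 ]
 [-1.9788 -0.4141]
 [-1.6445  1.3417]
 [ 0.5236  3.3908]
 [ 0.7849 -1.7904]]
```

View pics/ov2_top.png

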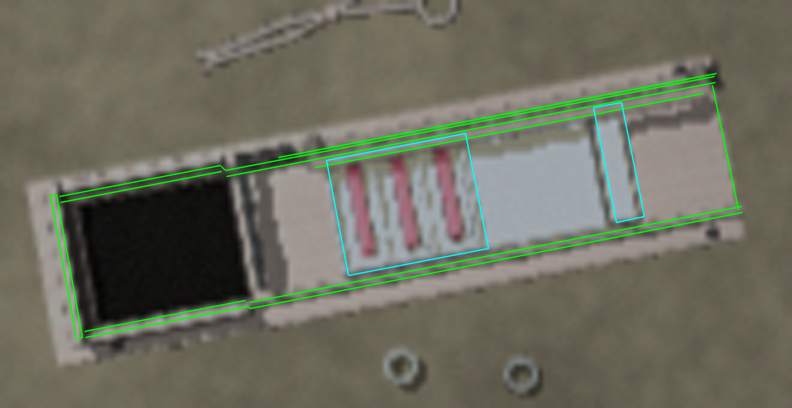

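View pics/ov2_side.png

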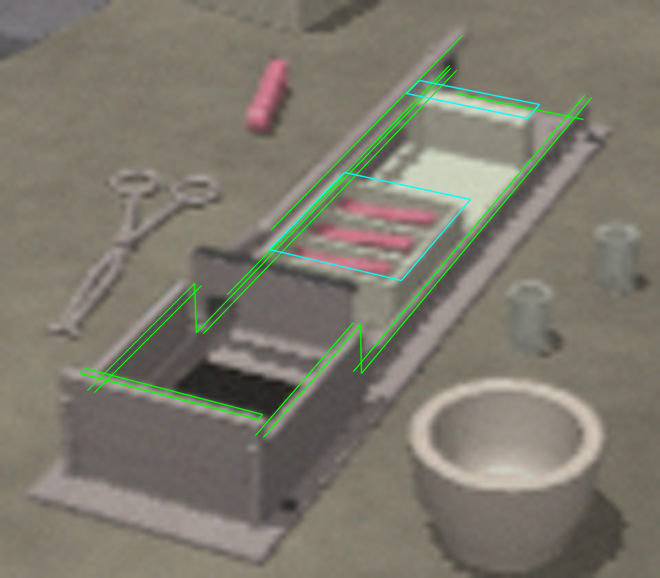

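Run:
```python
from h import *
ct=pickle.load(open("top0.pkl","rb"));cs=pickle.load(open("side0.pkl","rb"))
def crop(c,x0,y0,x1,y1,k,fn):
    f=cv2.resize(c["frame"][y0:y1,x0:x1],None,fx=k,fy=k,interpolation=cv2.INTER_LANCZOS4);f=cv2.convertScaleAbs(f,alpha=1.3)
    for x in range(x0,x1,5): cv2.putText(f,str(x),(int((x-x0+.5)*k)-8,8),0,.3,(0,255,255),1);cv2.line(f,(int((x-x0+.5)*k),10),(int((x-x0+.5)*k),16),(0,255,255),1)
    for y in range(y0,y1,5): cv2.putText(f,str(y),(0,int((y-y0+.5)*k)+3),0,.3,(0,255,255),1);cv2.line(f,(20,int((y-y0+.5)*k)),(26,int((y-y0+.5)*k)),(0,255,255),1)
    cv2.imwrite(fn,f)
crop(ct,320,160,385,215,12,"pics/zt1.png");crop(ct,228,180,300,235,11,"pics/zt2.png");crop(cs,285,178,355,240,11,"pics/zs1.png")
```

```text
(no output)
```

View pics/zt1.png

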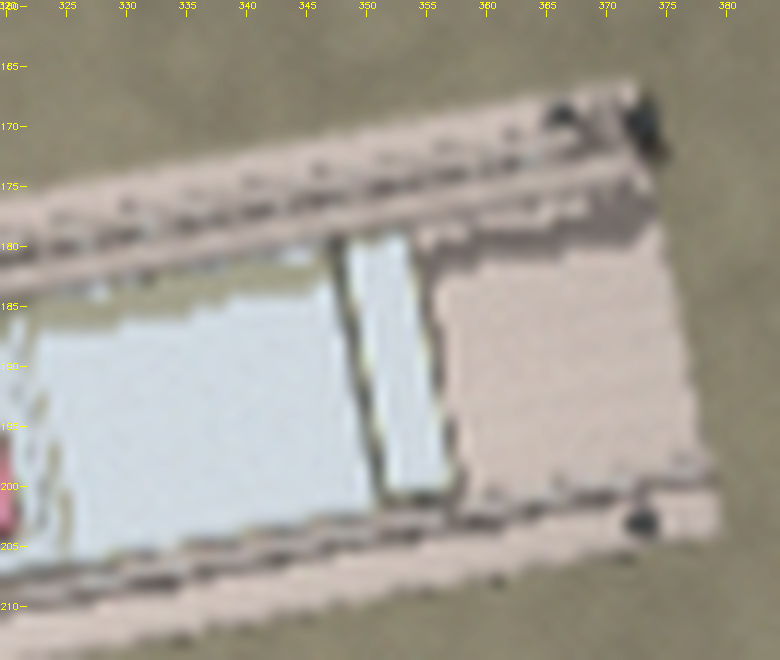

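View pics/zt2.png

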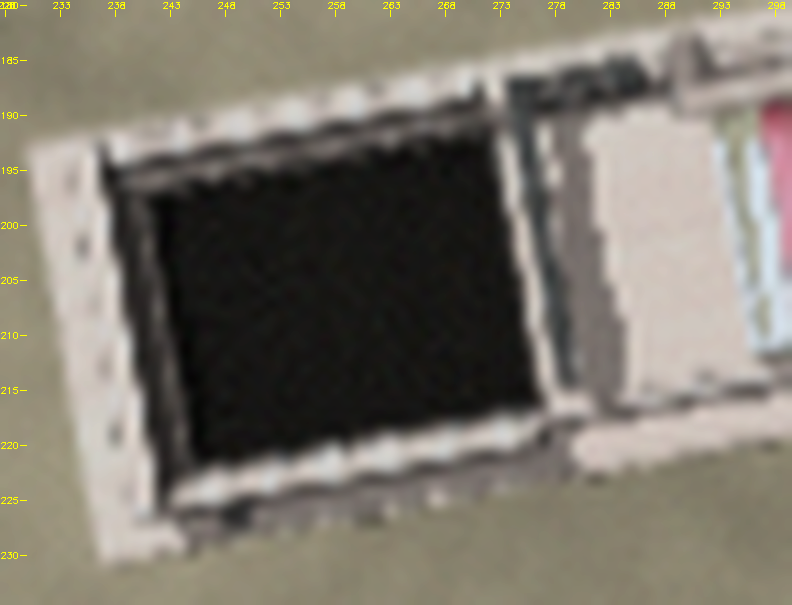

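View pics/zs1.png

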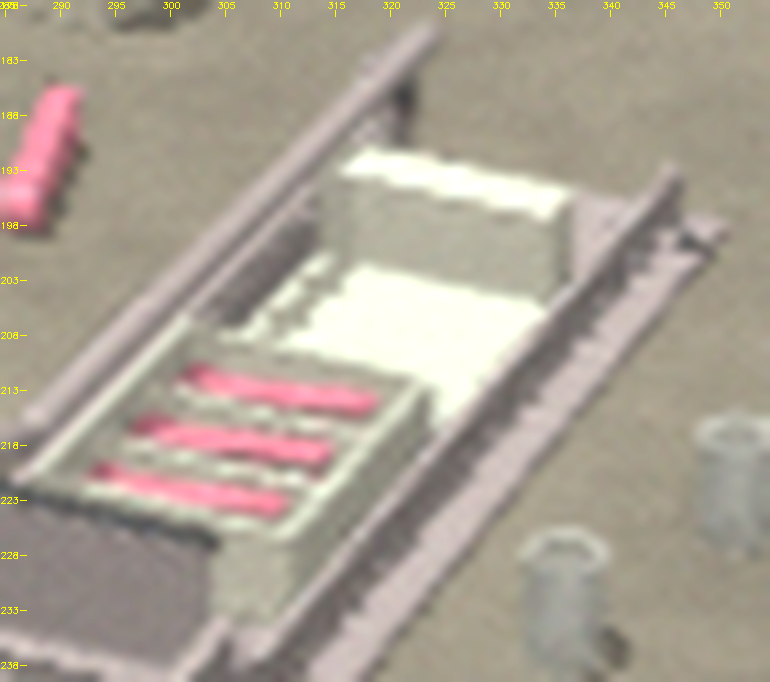

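```bash
cat > fit.py <<'E'
from h import *
from scipy.optimize import least_squares
np.set_printoptions(precision=4,suppress=True)
ct=pickle.load(open("top0.pkl","rb"));cs=pickle.load(open("side0.pkl","rb"))
# (seg, pixel points on that line)
TL=[(((-296,-32,53),(-48,-32,53)),[(373,173.2),(331,180.8),(290,188)]),
 (((-310,43,20),(10,43,20)),[(376.5,199.2),(330,208),(283,217)]),
 (((10,43,48),(112,43,48)),[(244,224.5),(277,218)]),
 (((10,-43,48),(112,-43,48)),[(240,194.5),(271,188.5)]),
 (((114,-43,60),(114,43,60)),[(237.5,195),(241.8,226)]),
 (((-310,-41,4),(-310,41,4)),[(375,180),(377.8,197)])]
SL=[(((-296,-32,53),(-48,-32,53)),[(323,182),(305,197.5),(288,213)]),
 (((-310,43,20),(10,43,20)),[(345,194),(325,217),(306,239)])]
def res(q,c=ct,L=TL):
    r=[]
    for (a,b),pts in L:
        A,B=proj(c,T(*q,[a,b]));d=(B-A)/np.linalg.norm(B-A)
        r+=[np.cross(d,np.array(p)-A) for p in pts]
    return np.array(r)
if __name__=="__main__":
    s=least_squares(res,[.594,.136,np.pi/2+.15]);print(s.x,s.x[2]-np.pi/2,res(s.x));print("side",res(s.x,cs,SL))
    f=lambda q:np.r_[res(q),res(q,cs,SL)]
    s2=least_squares(f,s.x);print(s2.x,f(s2.x))
    q=s2.x
    for k,(u,v,z,x,y) in dict(blkL=(354.7,179,.044,0,0),blkR=(357.5,200.5,.044,0,0),trayfrontL=(293,189.5,.034,0,0),trayfrontR=(296.5,211.5,.034,0,0)).items():
        p=unproj(ct,u,v,z)[:2]-q[:2];c_,s_=np.cos(q[2]),np.sin(q[2]);print(k,c_*p[0]+s_*p[1],-s_*p[0]+c_*p[1])
    for n,b,k in(("top",(225,155,390,240),4.8),("side",(240,175,360,280),5.5)):
        overlay(ct if n=="top" else cs,q,-152,b,k,f"pics/ov3_{n}.png")
E
python3 fit.py 2>/dev/null
```

```text
[0.5924 0.1368 1.7329] 0.1620881411897015 [ 0.2372  0.5654  1.1011 -0.4523 -0.3868 -0.4241 -1.0407 -0.8355  0.5419
  0.6906 -1.1348  0.0703  0.2481  0.8774]
side [-0.7432  1.0823  2.199  -0.1875  0.2636  0.5955]
[0.5932 0.1369 1.7307] [ 0.1873  0.4231  0.8686 -0.5014 -0.5388 -0.6802 -1.3872 -1.1089  0.2015
  0.4185 -1.0983  0.0384  0.2644  0.8564 -0.7872  0.9636  2.0078 -0.2301
  0.116   0.3477]
blkL -0.2429116399128084 -0.026490164132488184
blkR -0.23866823652586333 0.03917503484831418
trayfrontL -0.053406538381660595 -0.030698378314348095
trayfrontR -0.051660060537160636 0.03708928578344177
```

Request:
servo_tool:
  rows:
    - [0.4,-0.3,0,0.7,-0.45]
    - [0.4,-0.3,0,0.7,-0.45]
    - [0.4,-0.3,0,0.7,-0.45]
    - [0.4,-0.3,0,0.7,-0.45]
    - [0.4,-0.3,0,0.7,-0.45]
  grip_force: 20

```text
time_s: 0.6
tool_pos: [0.3358, -0.3766, 0.23]
eef_rot: [-1.568, 0.002, -0.563]
contact_force: [-0.2, 0.1, -0.6]
width: 0.0341
```

Request:
servo_tool:
  rows:
    - [0.4,0.23,0,0.7,-0.46]
    - [0.4,0.23,0,0.7,-0.46]
    - [0.4,0.23,0,0.7,-0.46]
    - [0.4,0.23,0,0.7,-0.46]
    - [0.4,0.23,0,0.7,-0.46]

```text
time_s: 1.1
tool_pos: [0.5084, -0.2327, 0.2296]
eef_rot: [-1.565, -0.001, 0.169]
contact_force: [0.0, -0.5, 0.1]
width: 0.0341
```

```bash
cat > go.py <<'E'
# usage: go.py chx chy z [yaw] -> normalised tool shift
import sys
from h import *
from workcell import bot
from scipy.spatial.transform import Rotation as Ro
O=np.array([.5932,.1369]);YAW=1.7315
def st():
    s=bot.read_state();p=s["tool_pos"];d=p[:2]-O;c,n=np.cos(YAW),np.sin(YAW)
    return s,np.array([c*d[0]+n*d[1],-n*d[0]+c*d[1],p[2]])
s,q=st();R=Ro.from_euler("xyz",s["eef_rot"]).as_matrix()
print("t",round(s["time_s"],2),"chute mm",(q*1000).round(1),"rpy",s["eef_rot"].round(4),"F",s["contact_force"].round(1),"w",round(s["width"],4))
if len(sys.argv)>3:
    x,y,z=map(float,sys.argv[1:4]);w=T(*O,YAW,(x,y,z))[0]-s["tool_pos"]
    print("shift/0.3:",(R.T@w/.3).round(4),"turn",round(-(YAW-np.pi/2-s["eef_rot"][2])/(np.pi/2),4))
E
python3 go.py -268 14 230
```

```text
t 1.1 chute mm [-351.3  142.8  229.6] rpy [-1.5655e+00 -6.0000e-04  1.6890e-01] F [ 0.  -0.5  0.1] w 0.0341
shift/0.3: [0.4317 0.0005 0.274 ] turn 0.0052
```

Move above the approach point and down to z = 0.13 (tool y down).

Request:
servo_tool:
  rows:
    - [0.4,0.43,0,0.274,0.005]
    - [0.4,0.43,0,0.274,0.005]
    - [0.4,0.43,0,0.274,0.005]
    - [0.4,0.43,0.33,0.274,0.005]
    - [0.4,0.43,0.33,0.274,0.005]

```text
time_s: 1.6
tool_pos: [0.6241, -0.128, 0.1315]
eef_rot: [-1.568, -0.005, 0.164]
contact_force: [-0.7, 0.2, -0.6]
width: 0.0339
```

```bash
python3 go.py -268 14 80
cat > look.py <<'E'
import sys
from h import *
from workcell import bot
t=sys.argv[1]
for n,b,k in(("top",(225,135,395,245),4.5),("side",(235,110,375,260),4)):
    c=bot.camera(n);pickle.dump(c,open(f"{n}_{t}.pkl","wb"))
    x0,y0,x1,y1=b;cv2.imwrite(f"pics/{n}_{t}.png",cv2.resize(c["frame"][y0:y1,x0:x1],None,fx=k,fy=k,interpolation=cv2.INTER_CUBIC))
E
python3 look.py a
```

```text
t 1.6 chute mm [-266.5   11.9  131.5] rpy [-1.5677 -0.0049  0.164 ] F [-0.7  0.2 -0.6] w 0.0339
shift/0.3: [-0.008   0.1715 -0.0056] turn 0.0021
```

View pics/top_a.png

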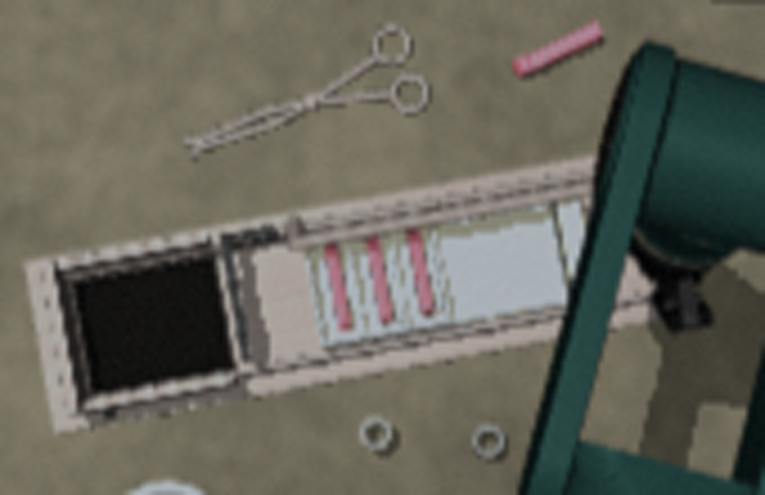

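View pics/side_a.png

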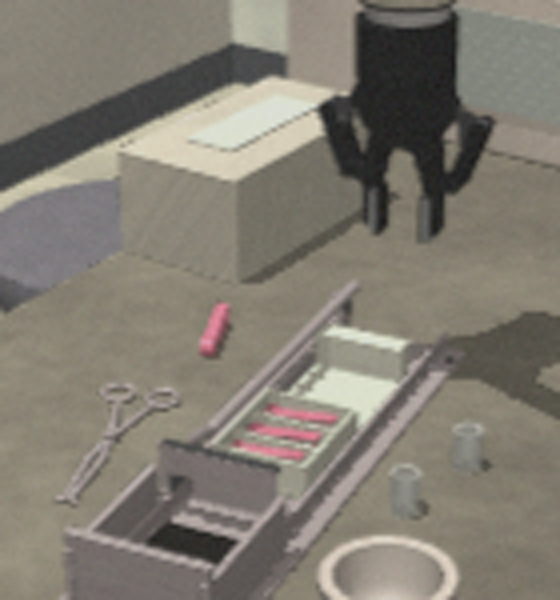

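Run:
```python
from h import *
c=pickle.load(open("side_a.pkl","rb"))
for z in(131.5,136.5,141.5):
    for y in (11.9-31.5,11.9-17,11.9,11.9+17,11.9+31.5): 
        q=proj(c,T(.5932,.1369,1.7315,[(-255.5,y,z)]))[0];print(z,round(y,1),((q+.5-[235,110])*4).round())
x=c["frame"][110:180,300:370];cv2.imwrite("pics/fz.png",cv2.convertScaleAbs(cv2.resize(x,None,fx=8,fy=8,interpolation=cv2.INTER_CUBIC),alpha=2))
```

```text
131.5 -19.6 [352. 214.]
131.5 -5.1 [369. 217.]
131.5 11.9 [390. 221.]
131.5 28.9 [411. 225.]
131.5 43.4 [429. 228.]
136.5 -19.6 [352. 208.]
136.5 -5.1 [370. 211.]
136.5 11.9 [390. 215.]
136.5 28.9 [411. 219.]
136.5 43.4 [429. 222.]
141.5 -19.6 [352. 202.]
141.5 -5.1 [370. 205.]
141.5 11.9 [390. 209.]
141.5 28.9 [411. 212.]
141.5 43.4 [429. 216.]
```

View pics/fz.png

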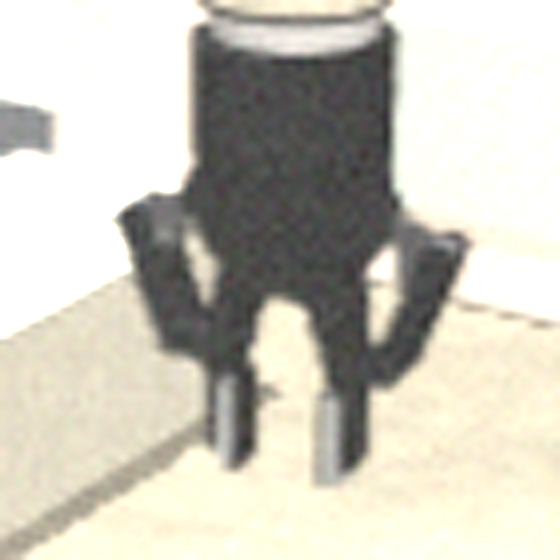

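```bash
cat > tips.py <<'E'
from h import *
from workcell import bot
import sys
s=bot.read_state();print(s["tool_pos"],s["joint_velocities"].round(3))
c=bot.camera("side");W=cloud(c)
O=np.array([.5932,.1369]);Y=1.7315;d=W[...,:2]-O
C=np.stack([np.cos(Y)*d[...,0]+np.sin(Y)*d[...,1],-np.sin(Y)*d[...,0]+np.cos(Y)*d[...,1],W[...,2]],-1)*1000
tc=s["tool_pos"][:2]-O;tc=np.array([np.cos(Y)*tc[0]+np.sin(Y)*tc[1],-np.sin(Y)*tc[0]+np.cos(Y)*tc[1],s["tool_pos"][2]])*1000
print("tcp",tc.round(1))
m=(abs(C[...,0]-tc[0])<40)&(abs(C[...,1]-tc[1])<60)&(C[...,2]>tc[2]-30)&(C[...,2]<tc[2]+60)&(C[...,2]>60)
v,u=np.nonzero(m)
for vv in range(v.min(),v.max()+1):
    k=np.nonzero(m[vv])[0]
    print(vv,k.min(),k.max(),[tuple((C[vv,x]-tc).round().astype(int)) for x in k[::max(1,len(k)//7)]])
E
python3 tips.py
```

```text
[ 0.61535817 -0.12650582  0.11939471] [-0.022 -0.054 -0.13  -0.006  0.065 -0.006]
tcp [-263.6   20.3  119.4]
146 322 323 [(np.int64(-10), np.int64(-50), np.int64(60)), (np.int64(-11), np.int64(-47), np.int64(60))]
147 322 325 [(np.int64(-7), np.int64(-48), np.int64(58)), (np.int64(-11), np.int64(-43), np.int64(57)), (np.int64(-8), np.int64(-39), np.int64(59))]
148 318 332 [(np.int64(10), np.int64(-54), np.int64(60)), (np.int64(8), np.int64(-52), np.int64(59)), (np.int64(-6), np.int64(-45), np.int64(55)), (np.int64(-9), np.int64(-43), np.int64(55)), (np.int64(-7), np.int64(-39), np.int64(56)), (np.int64(-12), np.int64(-18), np.int64(58))]
149 319 332 [(np.int64(8), np.int64(-52), np.int64(56)), (np.int64(9), np.int64(-48), np.int64(57)), (np.int64(12), np.int64(-44), np.int64(59)), (np.int64(13), np.int64(-40), np.int64(60)), (np.int64(1), np.int64(-42), np.int64(55)), (np.int64(-1), np.int64(-39), np.int64(55)), (np.int64(-3), np.int64(-37), np.int64(55)), (np.int64(-14), np.int64(-21), np.int64(53)), (np.int64(-10), np.int64(-17), np.int64(55))]
150 319 331 [(np.int64(10), np.int64(
[... 8227 characters left out ...]
), np.int64(-23), np.int64(4)), (np.int64(5), np.int64(-23), np.int64(0)), (np.int64(11), np.int64(-17), np.int64(4)), (np.int64(4), np.int64(-17), np.int64(1)), (np.int64(11), np.int64(19), np.int64(10)), (np.int64(13), np.int64(23), np.int64(12)), (np.int64(4), np.int64(23), np.int64(9)), (np.int64(3), np.int64(26), np.int64(9)), (np.int64(6), np.int64(30), np.int64(11))]
168 340 343 [(np.int64(13), np.int64(20), np.int64(9)), (np.int64(14), np.int64(23), np.int64(9)), (np.int64(8), np.int64(25), np.int64(7)), (np.int64(5), np.int64(27), np.int64(7))]
169 340 342 [(np.int64(13), np.int64(20), np.int64(5)), (np.int64(13), np.int64(23), np.int64(6)), (np.int64(6), np.int64(24), np.int64(3))]
```

Request:
servo_tool:
  rows:
    - [0.4,0,0,0,0]
    - [0.4,0,0,0,0]
    - [0.4,0,0,0,0]

```text
time_s: 2.05
tool_pos: [0.6197, -0.129, 0.1286]
eef_rot: [-1.562, 0.006, 0.161]
contact_force: [0.4, -0.8, 0.6]
width: 0.034
```

```bash
python3 go.py -270 14 60
```

```text
t 2.05 chute mm [-266.7   16.4  128.6] rpy [-1.5623  0.0061  0.1609] F [ 0.4 -0.8  0.6] w 0.034
shift/0.3: [ 0.0095  0.2284 -0.0128] turn 0.0001
```

Request:
servo_tool:
  rows:
    - [0.4,0.01,0.05,-0.01,0]
    - [0.4,0.01,0.1,-0.01,0]
    - [0.4,0.01,0.15,-0.01,0]
    - [0.4,0.01,0.2,-0.01,0]
    - [0.4,0.01,0.228,-0.01,0]

```text
time_s: 2.55
tool_pos: [0.621, -0.1305, 0.0567]
eef_rot: [-1.56, 0.01, 0.161]
contact_force: [0.0, -0.3, 0.2]
width: 0.0341
```

Request:
servo_tool:
  rows:
    - [0.4,0,0,0,0]

```text
time_s: 2.65
tool_pos: [0.6197, -0.13, 0.0542]
eef_rot: [-1.558, 0.014, 0.161]
contact_force: [-0.5, -0.3, -0.5]
width: 0.0342
```

Request:
servo_tool:
  rows:
    - [0.4,0,0,0,0]

```text
time_s: 2.75
tool_pos: [0.6195, -0.1299, 0.0536]
eef_rot: [-1.558, 0.015, 0.161]
contact_force: [0.1, -0.0, 0.3]
width: 0.0343
```

```bash
python3 go.py -270 14 60; python3 go.py -270 14 31
```

```text
t 2.75 chute mm [-267.6   16.7   53.6] rpy [-1.558   0.0148  0.1612] F [ 0.1 -0.   0.3] w 0.0343
shift/0.3: [ 0.0087 -0.0214 -0.0078] turn 0.0003
t 2.75 chute mm [-267.6   16.7   53.6] rpy [-1.558   0.0148  0.1612] F [ 0.1 -0.   0.3] w 0.0343
shift/0.3: [ 0.0101  0.0752 -0.0091] turn 0.0003
```

Request:
servo_tool:
  rows:
    - [0.4,0.0,0.03,-0.01,0]
    - [0.4,0.0,0.055,-0.01,0]
    - [0.4,0.0,0.068,-0.01,0]
    - [0.4,0.0,0.068,-0.01,0]

```text
time_s: 3.15
tool_pos: [0.619, -0.1325, 0.0321]
eef_rot: [-1.557, 0.017, 0.161]
contact_force: [0.5, 0.1, 0.3]
width: 0.034
```

```bash
python3 go.py -270 14 31; python3 look.py b
```

```text
t 3.15 chute mm [-270.1   17.6   32.1] rpy [-1.5571  0.0165  0.161 ] F [0.5 0.1 0.3] w 0.034
shift/0.3: [0.0121 0.0035 0.0002] turn 0.0002
```

View pics/side_b.png

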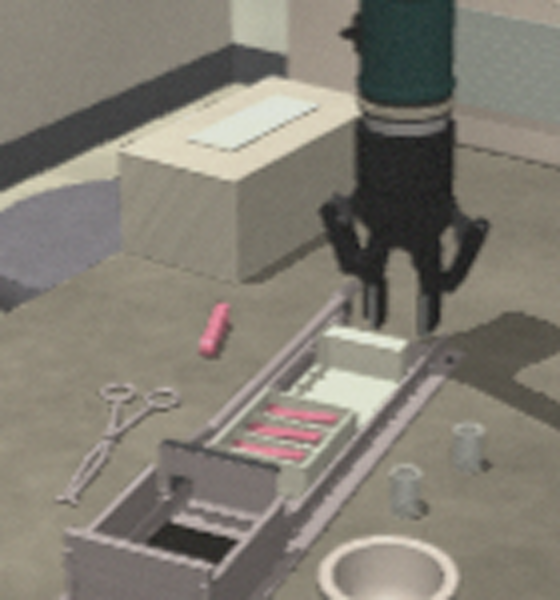

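Request:
servo_tool:
  rows:
    - [0.4,0.03,0.003,0,0]
    - [0.4,0.06,0.003,0,0]
    - [0.4,0.09,0.003,0,0]
    - [0.4,0.12,0.003,0,0]
    - [0.4,0.138,0.003,0,0]

```text
time_s: 3.75
tool_pos: [0.6614, -0.1262, 0.0316]
eef_rot: [-1.559, 0.015, 0.161]
contact_force: [-3.3, -1.9, 0.5]
width: 0.034
```

Request:
servo_tool:
  rows:
    - [0.4,0,0,0,0]

```text
time_s: 3.85
tool_pos: [0.6622, -0.1261, 0.0313]
eef_rot: [-1.559, 0.015, 0.162]
contact_force: [-2.1, -0.4, 1.9]
width: 0.0342
```

```bash
python3 go.py -270 -23 31; python3 look.py c
```

```text
t 3.85 chute mm [-270.6  -26.    31.3] rpy [-1.5587  0.0149  0.1616] F [-2.1 -0.4  1.9] w 0.0342
shift/0.3: [-0.01    0.0011  0.0021] turn 0.0006
```

View pics/side_c.png

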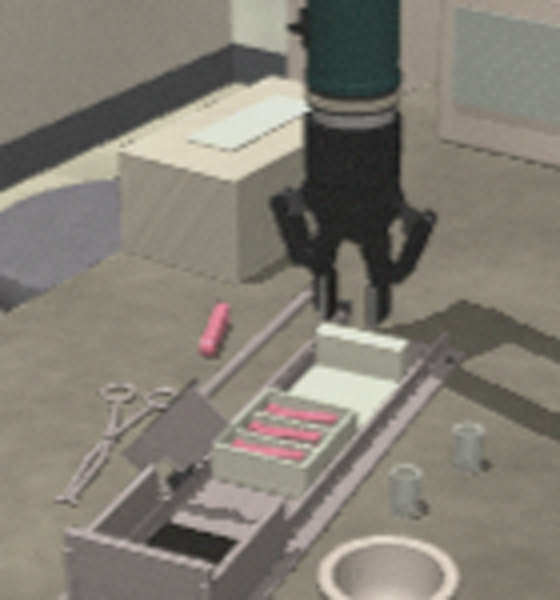

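View pics/top_c.png

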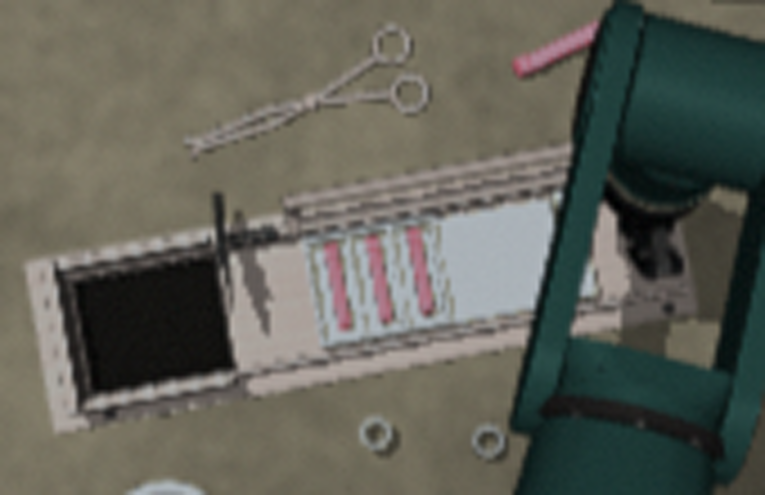

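```bash
cat > blade.py <<'E'
from h import *
def plane(c,u,v,x=0):
    V=c["view"];d=V[:3,:3].T@(np.linalg.inv(c["mtx"])@[u,v,1]);o=-V[:3,:3].T@V[:3,3]
    Y=1.7315;e=np.array([np.cos(Y),np.sin(Y),0]);O=np.array([.5932,.1369,0])
    t=(x-(o-O)@e)/(d@e);p=o+t*d-O;return (np.array([-np.sin(Y)*p[0]+np.cos(Y)*p[1],p[2]])*1000).round(1)
E
python3 - <<'E'
from blade import *
import pickle
c=pickle.load(open("side_c.pkl","rb"));c0=pickle.load(open("side0.pkl","rb"))
for x,y in((205,250),(355,290)): print("shut",plane(c0,240+x/5.5,175+y/5.5))
for x,y in((190,382),(125,455),(230,430),(178,470)): print(plane(c,235+x/4,110+y/4))
f=c["frame"][195:240,255:300];cv2.imwrite("pics/bz.png",cv2.convertScaleAbs(cv2.resize(f,None,fx=13,fy=13,interpolation=cv2.INTER_CUBIC),alpha=1.4))
E
```

```text
shut [-41.8  59.3]
shut [39.7 57. ]
[-24.1 109.5]
[-77.   40.1]
[ 4.6 79.8]
[-35.9  38.5]
```

View pics/bz.png

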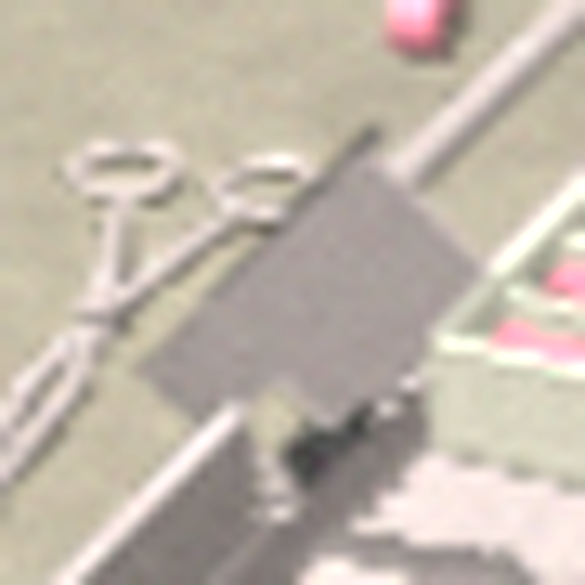

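Request:
servo_tool:
  rows:
    - [0.4,-0.004,0,0.015,0]
    - [0.4,-0.004,0,0.03,0]
    - [0.4,-0.004,0,0.045,0]
    - [0.4,-0.004,0,0.06,0]
    - [0.4,-0.004,0,0.075,0]

```text
time_s: 4.45
tool_pos: [0.6566, -0.1041, 0.0315]
eef_rot: [-1.56, 0.015, 0.162]
contact_force: [-0.6, -5.7, -0.7]
width: 0.0344
```

```bash
python3 go.py -200 -24.5 31; python3 look.py d
```

```text
t 4.45 chute mm [-248.1  -24.    31.5] rpy [-1.5596  0.0153  0.1615] F [-0.6 -5.7 -0.7] w 0.0344
shift/0.3: [0.0017 0.0035 0.1603] turn 0.0005
```

View pics/side_d.png

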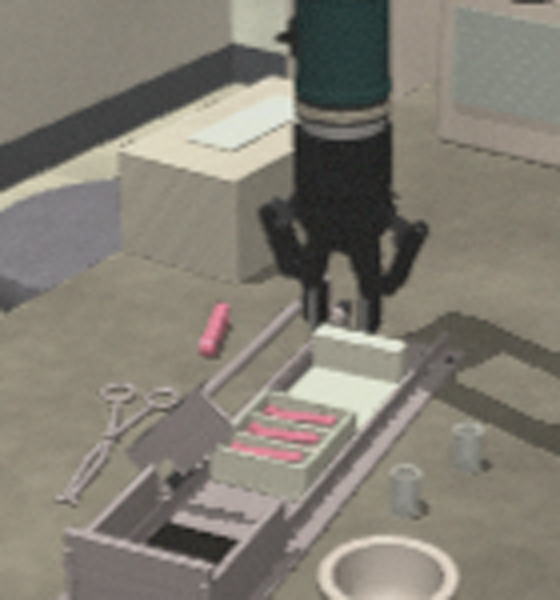

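Request:
servo_tool:
  rows:
    - [0.4,0.005,0,0.02,0]
    - [0.4,0.005,0,0.04,0]
    - [0.4,0.005,0,0.06,0]
    - [0.4,0.005,0,0.08,0]
    - [0.4,0.005,0,0.1,0]

```text
time_s: 5.05
tool_pos: [0.653, -0.0731, 0.0317]
eef_rot: [-1.558, 0.016, 0.162]
contact_force: [-1.8, -3.8, -1.2]
width: 0.0343
```

```bash
python3 go.py -180 -25.5 31; python3 look.py e
```

```text
t 5.05 chute mm [-216.9  -25.4   31.7] rpy [-1.5583  0.0158  0.1621] F [-1.8 -3.8 -1.2] w 0.0343
shift/0.3: [0.0005 0.0039 0.1229] turn 0.0009
```

View pics/side_e.png

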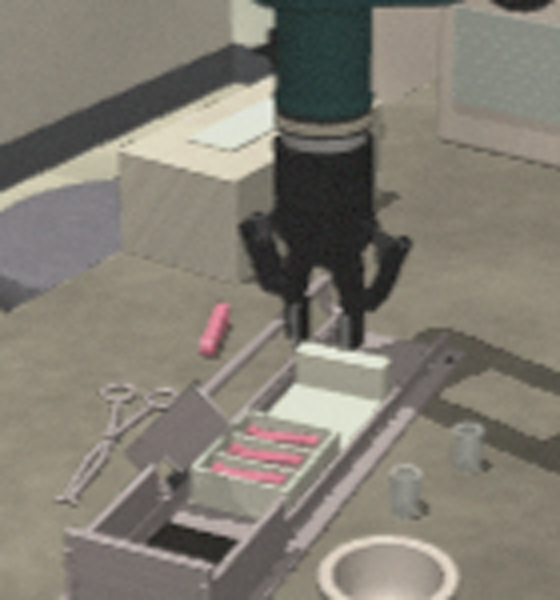

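View pics/top_e.png

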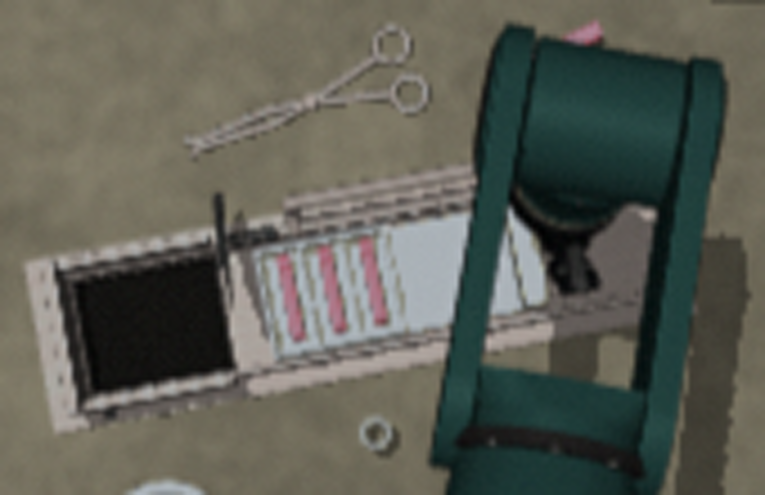

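Request:
servo_tool:
  rows:
    - [0.4,0.002,0,0.022,0]
    - [0.4,0.002,0.001,0.044,0]
    - [0.4,0.002,0.002,0.066,0]
    - [0.4,0.002,0.002,0.088,0]
    - [0.4,0.002,0.002,0.11,0]

```text
time_s: 5.65
tool_pos: [0.6481, -0.0392, 0.0318]
eef_rot: [-1.557, 0.016, 0.163]
contact_force: [-1.6, -3.7, -0.3]
width: 0.0341
```

```bash
python3 go.py -150 -25.5 31
```

```text
t 5.65 chute mm [-182.6  -26.    31.8] rpy [-1.5571  0.0157  0.163 ] F [-1.6 -3.7 -0.3] w 0.0341
shift/0.3: [-0.0014  0.0043  0.1087] turn 0.0015
```

Request:
servo_tool:
  rows:
    - [0.4,0.001,0,0.022,0.001]
    - [0.4,0.001,0.001,0.044,0.001]
    - [0.4,0.001,0.002,0.066,0.001]
    - [0.4,0.001,0.002,0.088,0.001]
    - [0.4,0.001,0.002,0.11,0.001]

```text
time_s: 6.15
tool_pos: [0.643, -0.0062, 0.0319]
eef_rot: [-1.557, 0.016, 0.162]
contact_force: [-1.9, -4.9, -0.8]
width: 0.0342
```

```bash
python3 go.py -89 -25.5 31; python3 look.py f
```

```text
t 6.15 chute mm [-149.2  -26.3   31.9] rpy [-1.5575  0.0155  0.1615] F [-1.9 -4.9 -0.8] w 0.0342
shift/0.3: [-0.0025  0.0056  0.2007] turn 0.0005
```

View pics/side_f.png

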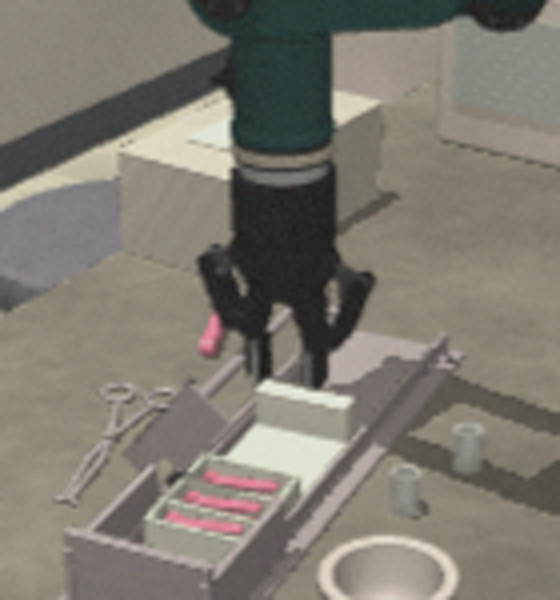

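Request:
servo_tool:
  rows:
    - [0.4,0.0,0,0.022,0.0]
    - [0.4,0.0,0.001,0.044,0.0]
    - [0.4,0.0,0.002,0.066,0.0]
    - [0.4,0.0,0.002,0.088,0.0]
    - [0.4,0.0,0.002,0.11,0.0]

```text
time_s: 6.75
tool_pos: [0.6375, 0.0277, 0.0318]
eef_rot: [-1.556, 0.016, 0.162]
contact_force: [-1.4, -4.2, 0.4]
width: 0.034
```

```bash
python3 go.py -89 -25.5 31
```

```text
t 6.75 chute mm [-114.9  -26.2   31.8] rpy [-1.556   0.0157  0.1625] F [-1.4 -4.2  0.4] w 0.034
shift/0.3: [-0.0022  0.004   0.0862] turn 0.0011
```

Request:
servo_tool:
  rows:
    - [0.4,0.0,0,0.013,0.0]
    - [0.4,0.0,0.001,0.026,0.0]
    - [0.4,0.0,0.002,0.039,0.0]
    - [0.4,0.0,0.002,0.052,0.0]
    - [0.4,0.0,0.002,0.065,0.0]

```text
time_s: 7.25
tool_pos: [0.6345, 0.0466, 0.0318]
eef_rot: [-1.557, 0.015, 0.162]
contact_force: [-1.2, -4.4, 0.9]
width: 0.0341
```

```bash
python3 go.py -89 -25.5 31
```

```text
t 7.25 chute mm [-95.7 -26.3  31.8] rpy [-1.5569  0.0153  0.1622] F [-1.2 -4.4  0.9] w 0.0341
shift/0.3: [-0.0025  0.0031  0.0223] turn 0.0009
```

Slow final push, watching the force.

Request:
servo_tool:
  rows:
    - [0.4,0.0,0,0.007,0.0]
    - [0.4,0.0,0,0.014,0.0]
    - [0.4,0.0,0,0.02,0.0]

```text
time_s: 7.55
tool_pos: [0.6334, 0.0526, 0.0318]
eef_rot: [-1.557, 0.016, 0.162]
contact_force: [-1.9, -4.5, 0.5]
width: 0.0346
```

```bash
python3 go.py -89 -25.5 31;python3 look.py g
```

```text
t 7.55 chute mm [-89.7 -26.2  31.8] rpy [-1.5571  0.0156  0.1621] F [-1.9 -4.5  0.5] w 0.0346
shift/0.3: [-0.0022  0.0028  0.0023] turn 0.0009
```

View pics/side_g.png

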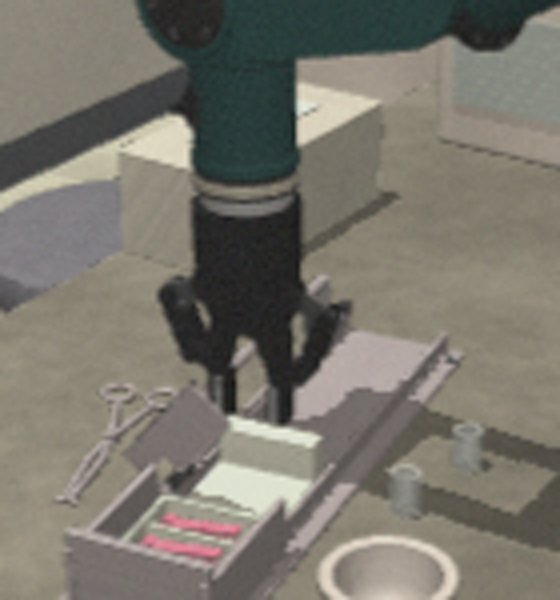

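Request:
servo_tool:
  rows:
    - [0.4,0.0,0,0.007,0.0]
    - [0.4,0.0,0,0.014,0.0]

```text
time_s: 7.85
tool_pos: [0.6328, 0.0547, 0.0319]
eef_rot: [-1.561, 0.016, 0.162]
contact_force: [-0.9, -13.0, -0.4]
width: 0.0339
```

Request:
servo_tool:
  rows:
    - [0.4,0.0,0,0.007,0.0]
    - [0.4,0.0,0,0.012,0.0]

```text
time_s: 8.05
tool_pos: [0.6325, 0.0546, 0.032]
eef_rot: [-1.568, 0.017, 0.162]
contact_force: [-2.0, -14.4, 0.6]
width: 0.0344
```

```bash
python3 go.py -89 -25.5 31;python3 look.py h
```

```text
t 8.05 chute mm [-87.5 -25.6  32. ] rpy [-1.5683  0.0169  0.1622] F [ -2.  -14.4   0.6] w 0.0344
shift/0.3: [-0.0004  0.0032 -0.0051] turn 0.0009
```

View pics/top_h.png

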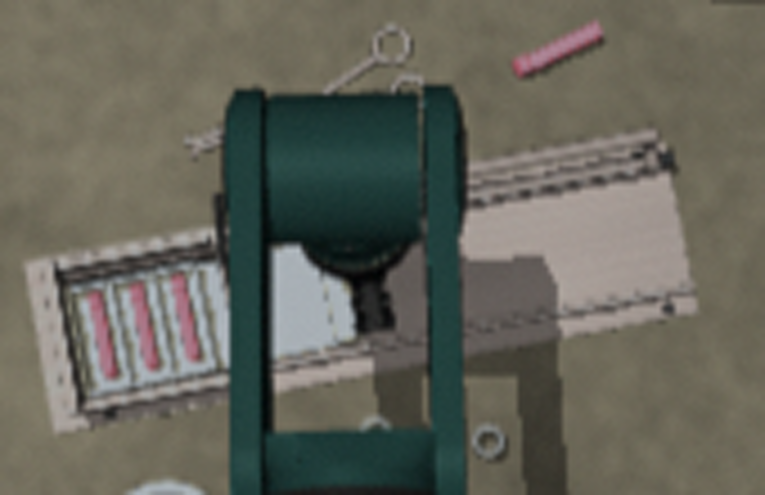

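Request:
servo_tool:
  rows:
    - [0.4,0.0,0,-0.02,0.0]
    - [0.4,0.0,0,-0.04,0.0]
    - [0.4,0.0,0,-0.07,0.0]
    - [0.4,0.0,0,-0.1,0.0]
    - [0.4,0.0,0,-0.1,0.0]

```text
time_s: 8.65
tool_pos: [0.6375, 0.0236, 0.0318]
eef_rot: [-1.569, 0.017, 0.161]
contact_force: [-2.3, -1.5, -0.2]
width: 0.0342
```

Request:
servo_tool:
  rows:
    - [0.4,-0.03,0,0,0.0]
    - [0.4,-0.06,0,0,0.0]
    - [0.4,-0.09,0,0,0.0]
    - [0.4,-0.12,0,0,0.0]
    - [0.4,-0.14,0,0,0.0]

```text
time_s: 9.15
tool_pos: [0.5954, 0.0169, 0.0329]
eef_rot: [-1.569, 0.016, 0.161]
contact_force: [-0.1, -0.2, -0.0]
width: 0.0343
```

```bash
python3 go.py -118 14 150;python3 look.py i
```

```text
t 9.15 chute mm [-118.8   17.1   32.9] rpy [-1.569   0.0162  0.1609] F [-0.1 -0.2 -0. ] w 0.0343
shift/0.3: [ 0.0039 -0.3904  0.0034] turn 0.0001
```

View pics/side_i.png

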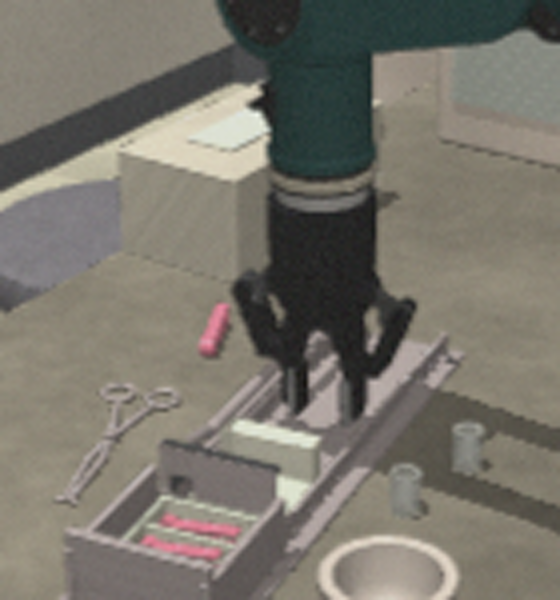

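Request:
servo_tool:
  rows:
    - [0.4,0,-0.1,0,0]
    - [0.4,0,-0.22,0,0]
    - [0.4,0,-0.36,0,0]
    - [0.4,0,-0.5,0,0]
    - [0.4,0,-0.5,0,0]

```text
time_s: 9.75
tool_pos: [0.6021, 0.0169, 0.1919]
eef_rot: [-1.573, 0.0, 0.161]
contact_force: [-0.4, -0.4, 1.4]
width: 0.0343
```

Request:
servo_tool:
  rows:
    - [0.4,-0.3,-0.1,-0.3,0]
    - [0.4,-0.5,-0.1,-0.5,0]
    - [0.4,-0.5,-0.1,-0.5,0]
    - [0.4,-0.5,-0.1,-0.5,0]
    - [0.4,-0.5,-0.1,-0.5,0]

```text
time_s: 10.25
tool_pos: [0.4763, -0.1584, 0.2231]
eef_rot: [-1.575, -0.0, 0.156]
contact_force: [-0.3, 0.5, -0.2]
width: 0.0345
```

Request:
servo_tool:
  rows:
    - [0.4,0,0,0,0]
    - [0.4,0,0,0,0]
    - [0.4,0,0,0,0]

```text
time_s: 10.55
tool_pos: [0.477, -0.1573, 0.2225]
eef_rot: [-1.574, 0.0, 0.158]
contact_force: [-0.1, -1.1, 0.4]
width: 0.034
```

```bash
python3 go.py; python3 look.py j
python3 - <<'E'
from h import *
from fit import ct
c=pickle.load(open("top_j.pkl","rb"))
overlay(c,(.5932,.1369,1.7315),22,(225,150,390,245),4.8,"pics/ov_j.png")
E
```

```text
t 10.55 chute mm [-271.8  161.8  222.5] rpy [-1.574   0.      0.1581] F [-0.1 -1.1  0.4] w 0.034
```

View pics/ov_j.png

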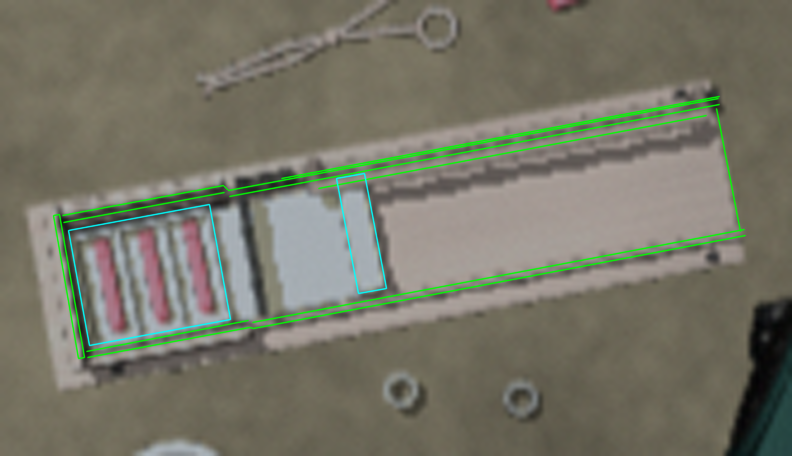

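View pics/side_j.png

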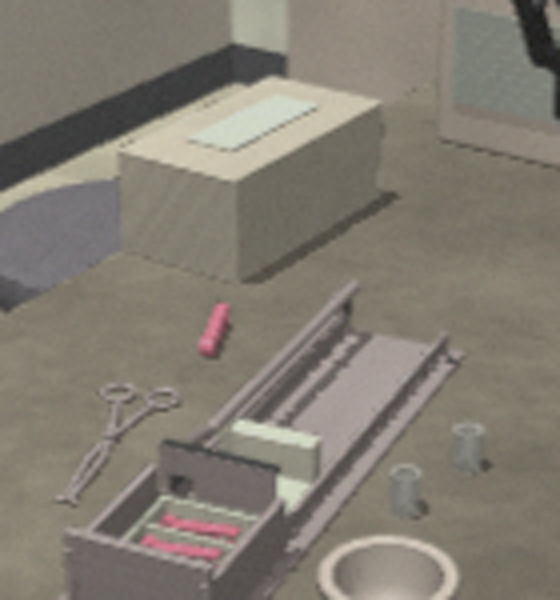

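Run:
```python
from h import *
c=pickle.load(open("top_j.pkl","rb"))
f=c["frame"][175:232,230:315];cv2.imwrite("pics/zj.png",cv2.convertScaleAbs(cv2.resize(f,None,fx=9,fy=9,interpolation=cv2.INTER_LANCZOS4),alpha=1.3))
W=cloud(c);Y=1.7315;d=W[...,:2]-[.5932,.1369]
X=(np.cos(Y)*d[...,0]+np.sin(Y)*d[...,1])*1000;Yc=(-np.sin(Y)*d[...,0]+np.cos(Y)*d[...,1])*1000
c0=pickle.load(open("top0.pkl","rb"))
m=(abs(Yc)<30)&(W[...,2]>.036)&(W[...,2]<.052)&(X>-120)&(X<-40);print("block x",np.percentile(X[m],[2,10,50,90,98]),m.sum())
```

```text
block x [-86.09250325 -76.3981586  -68.99562677 -61.61579473 -59.80684786] 119
```

View pics/zj.png

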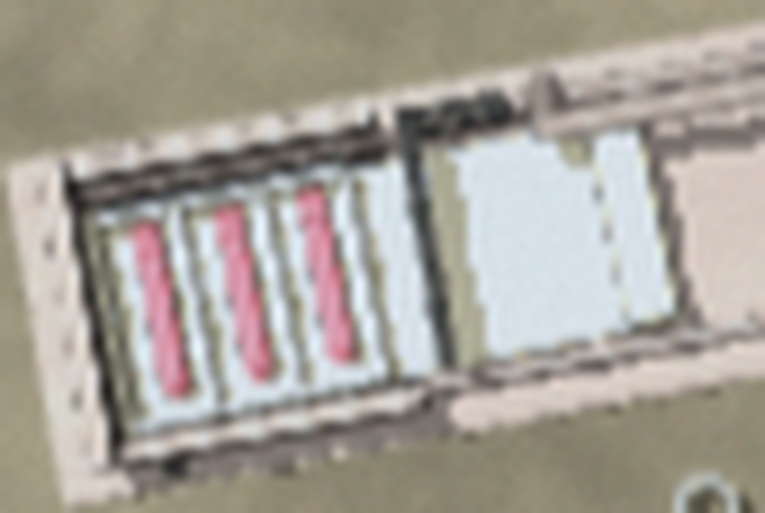

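```bash
python3 -c "
from workcell import bot
print(bot.sign_off())"
```

```text
the job is handed in; nothing more can be done
None
```

The rack is home against the end wall, the flap is shut behind its tray, and the job was handed in at about 10.6 s of the 51 s allowed; no verdict was reported.

**What I did:** I put both fingertips into the lane behind the rear block, 32 mm above the counter. One pressed the bar sideways, and the pictures showed the flap at about 0.9 rad. The other pushed the block along the lane. I stopped when the force rose to about 14 N at the end wall. Then I backed off 30 mm, let the bar down, and moved the hand up and clear.

**Last checks:**
- **Rack position:** the depth data put the block's middle at chute x = -69 mm, which is exactly the home position.
- **Flap:** the side picture shows it down behind the tray.
- **Other things:** the forceps, clamp and sleeves look unmoved in the pictures, and the visible part of the mortar does too. The dish and bottle lay outside the last pictures, so I did not re-check them, but the fingertips went nowhere near them.
- **Robot:** it touches nothing, with the wrist force back near zero.

**Disagreements:**
- The tool pose overshot by about 10 mm after the fast approach, and I let it settle before going down.
- The tool tilted up to 1° during the push.
- My chute fit had pixel residuals of up to about 2 pixels, roughly 2 to 5 mm, and the outline drawn over the last top picture sat about 3 mm off at the block's rear edge. The finger stop came 1.5 mm past the position I had predicted.

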